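# Set the eccentric guide roller of a strap cutter with a step gauge

## Robot

A 7-joint arm with a two-finger parallel gripper is mounted at the origin on the work surface. World frame = base frame: x ahead of the robot, y to its left, z up, the work surface at z = 0. Lengths are in m, angles in rad, forces in N, time in s.
With the tool pointing down it reaches from about 0.4 to 0.85 m from the base axis. Payload 10.4 kg.
Tool frame: the origin (TCP) lies at the very end of the fingers, on their centre line; the grasp point (between the pads) lies 19 mm behind it; z points along the fingers, y is the direction in which the jaws open and shut (so a half turn about z gives the same grasp; the last joint's range is limited). The gripper opens to 87 mm and grips with 3 to 60 N. Pads are 19 mm wide; open, the fingers measure 117 mm over their backs; the gripper's body (75 mm by 190 mm) begins 51 mm behind the grasp point.
Start: joints at [1.189, 0.332, -0.065, 1.46, 0.022, 1.35, -0.088], TCP at [0.219, -0.585, 0.223] pointing down, gripper open.
Joint ranges: [-2.6, 2.6], [-0.5, 2.12], [-1.47, 1.34], [0.16, 2.42], [-1.27, 4.41], [0.06, 2.06], [-2.6, 2.6]. Speed limits (rad/s): [2.22, 2.22, 2.79, 2.79, 3.14, 3.14, 3.14].

## Interface

Orientations are given as [roll, pitch, yaw] about the fixed x, y, z axes, in that order (R = Rz(yaw) Ry(pitch) Rx(roll)).
In Python, from workcell import ctrl gives the robot as it stands. Calls block until the motion is done:
- ctrl.move_pose(position, orientation): joint-space move of the TCP to a pose.
- ctrl.move_linear(position, frame=None, v=0.15, max_force=None): straight line of the TCP; frame=None keeps the orientation; v is the mean speed in m/s. With max_force (N) it stops when the force on the tool has changed by that much, and returns True; else False.
- ctrl.movej(angles): joint-space move.
- ctrl.move_gripper(opening, grip_force=None): opening from 0.0 (shut) to 1.0 (fully open); grip_force is the grip in N (None keeps the last); returns when the fingers have stopped.
- ctrl.wait(seconds).
- ctrl.solve_ik(position, orientation): joint angles nearest the present ones, or None.
- ctrl.sense(): the state.
- ctrl.snapshot(name): name is "side" or "top" or "wrist"; returns (picture, depth): 384x512x3 uint8, red, green, blue; 384x512 float32, m along the optical axis (not along the pixel's ray), 0 where there is no reading.
- ctrl.calibration(name): a dict with "fx", "fy", "cx", "cy" (pixels), "rvec" (rotation vector, rad) and "tvec" (3), from world to camera coordinates, as OpenCV has them. Camera axes: x right, y down, z forward; pixel columns grow to the right and rows downward; lengths in m; the calibration is good to about 2 mm. A picture is of the moment at which its call begins: read the wrist's pose just before it. calibration takes no time and is no camera call; for the wrist camera it gives the pose at the moment of the call.
A pose or a line that the arm cannot do raises ctrl.MotionError and nothing moves.
- ctrl.sign_off(): hands the job in, once; it reports no verdict.
Trained networks look in the newest picture that a camera, given by its name, has taken for a name from the list of things; names that differ only in an ending like _2 or _b are one class to them, and where a whole thing is asked for, a point or a joint stands for the part that bears it (a point fixed in the world has none). Each returns a list of dicts, best first, with "p" (0 to 1); they miss things now and then, are a little off and sometimes report something else, mostly with a low value. They report only what shows in the picture. A call takes as long as a camera call.
- ctrl.recognise(thing, camera): "position" ([x, y, z] in m, in world coordinates, good to about 4 mm: the middle of the surface that is visible of it).
- ctrl.cut_out(thing, camera): "region" (384x512 bool, what is visible of it).
The state is a dict: "t": time; "q": joint angles; "dq": joint speeds; "tau": joint torques, N m; "ee_pos": TCP position; "tool_rot": TCP orientation; "force": force on the tool from outside, world axes, zero at the start; "torque": the same for the moment, N m; "width": opening from 0.0 (shut) to 1.0 (fully open).
Only numpy, scipy, OpenCV 4.12 (cv2) and the standard library are available. Lean on these libraries where they do the work, as an engineer would, in place of code of your own. Each camera call takes 0.05 s, during which the arm holds its last target. There are 200 camera calls.

## Task

Set the guide roller of the strap cutter: push its lever round until the gap between roller and fence is about midway between the thickness of the steel gauge's thin blade and that of its thick heel. Then check the setting: slide the gauge along the fence, without lifting it, so that its blade goes through the gap and its heel comes up against the roller, and leave it there. Leave the other things on the table where they are.

Things in the scene. Friction and masses are not known exactly. Their poses are not given: they have to be found in the camera images.
- guide: The strap cutter's fixed bed: dark grey cast plate, 12 mm thick. Origin on the eccentric's bolt axis at table height, z up. y runs along the plate the way the gauge is to slide (robot's left at zero yaw), x across it from bolt to fence. The plate spans x -50..70, y -213..153 mm. A grey cutter block, x -20..70, y 113..148 mm, stands to 82 mm over the table.
- fence: Straight fixed dark steel bar on the plate, 22 mm wide, 22 mm high, 285 mm long, parallel to the guide's y; its face lies 35 to 43 mm from the bolt axis (it varies). Origin on the face that looks to the roller, at its bottom edge (plate top, 12 mm over the table), level with the bolt along y; the face spans y -190..95 mm. x points away from the roller; axes parallel to the guide's.
- eccentric (a joint): Angle q of the eccentric bolt, rad, -1.3 to 1.3, growing clockwise seen from above. In the guide frame the roller's axis is at (12 sin q, 12 cos q) mm and the lever's knob at (-120 cos q, 120 sin q) mm. Gap between roller and fence = (fence face's guide x) - 20 - 12 sin q mm: it narrows as q grows. Starts too wide, q -1.2 to -0.8. Friction holds it where it is left.
- lever_knob (a point): The lever's upright black knob, 20 mm across, standing 60 to 104 mm over the table at the end of a flat steel lever (18 mm wide, 52 to 60 mm over the table), 120 mm from the bolt axis. This point is on its axis, 85 mm over the table. It can be pushed round from the side with 4 to 6 N (friction 0.5 N m).
- roller_axis (a point): Point on the axis of the white plastic guide roller (radius 20 mm, from 14 to 50 mm over the table), 32 mm over the table. The roller is fixed off centre, by 12 mm, on the bolt and moves with the lever.
- gauge: Loose bright steel step gauge, 36 mm high, 0.45 kg, on the plate, straight face (+x) along the fence. In front (+y) a blade 16 mm thick, 68 mm long, round nose; behind, a heel 22 mm thick, 70 mm long, stepped out to the roller's side (-x). Origin: underside, straight face, at the step. Its flat rear end, y = -70 mm, can be pushed. Starts short of the roller, origin 90 to 125 mm before the bolt.
- heel_corner (a point): The vertical outer corner of the gauge's step (x = -22 mm, y = 0 of the gauge), at half height. When the heel rests against the roller it is 20 mm from the roller's axis.
- cone_a: Bystander: blue yarn cone, 84 mm across, 142 mm high, origin at the centre of its underside, z up. To be left alone.
- cone_b: Bystander: sand-coloured yarn cone, 84 mm across, 142 mm high, origin at the centre of its underside, z up. To be left alone.
- cone_c: Bystander: dark red yarn cone, 84 mm across, 142 mm high, origin at the centre of its underside, z up. To be left alone.
- shuttle: Bystander: wooden weaving shuttle, 186 mm long, 18 mm high, origin at the centre of its underside, z up. To be left alone.
- scissors: Bystander: scissors with blue handles, 180 mm long, 10 mm high, origin at the centre of its underside, z up. To be left alone.
- wood_disc: Bystander: dark wooden disc, 68 mm across, 10 mm thick, origin at the centre of its underside, z up. To be left alone.
- leaf: Bystander: pale wooden leaf, 100 mm long, 6 mm thick, origin at the centre of its underside, z up. To be left alone.
- mug: Bystander: blue mug, 80 mm across, 90 mm high, origin at the centre of its underside, z up. To be left alone.

How it is judged:
By the outcome, as a careful person would: the job done as asked, in the order asked, and still so for the second after the job is handed in, with the robot touching nothing.
It also fails if it takes over 54 s, if anything falls off the work surface, if the arm or the gripper's body presses on something with over 40 N, if the wrist force passes 120 N, or if a joint passes its speed limit or range.

## Working session

There is one attempt and no reset: what is moved stays moved. The work goes in short steps, each a Python script; the robot and the scene stay as the last script left them, time stands still between calls to the robot, and variables do not carry over. Pictures are saved under pics/ and viewed, about 8 in all and at most 12, crops included, and the job is handed in when it is done.

```bash
mkdir -p pics; ls; cat > h.py <<'E'
import numpy as np, cv2
from workcell import ctrl
def cal(n):
    c=ctrl.calibration(n); R,_=cv2.Rodrigues(np.array(c["rvec"],float)); return c,R,np.array(c["tvec"],float).ravel()
def cloud(n,c=None):
    c=c or cal(n); k,R,t=c
    img,d=ctrl.snapshot(n)
    v,u=np.mgrid[:d.shape[0],:d.shape[1]]
    P=np.stack([(u-k["cx"])/k["fx"]*d,(v-k["cy"])/k["fy"]*d,d],-1)
    W=(P-t)@R; W[d==0]=np.nan
    return img,W
def save(img,name): cv2.imwrite("pics/"+name,img[...,::-1])
def proj(n,p):
    k,R,t=cal(n); q=R@np.array(p)+t; return k["fx"]*q[0]/q[2]+k["cx"],k["fy"]*q[1]/q[2]+k["cy"]
E
python3 - <<'E'
from h import *
A=[]
for n in("top","side"):
    img,W=cloud(n); save(img,n+"0.png"); np.save(n+"0.npy",W)
    for th in("guide","fence","lever_knob","roller_axis","gauge","heel_corner","cone_a","cone_b","cone_c","mug","shuttle","scissors"):
        print(n,th,[(np.round(r["position"],3).tolist(),round(r["p"],2)) for r in ctrl.recognise(th,n)[:3]])
    print(cal(n))
E
```

```text
pics
top guide [([0.542, 0.085, 0.009], 0.69)]
top fence [([0.599, 0.059, 0.03], 0.9)]
top lever_knob [([0.52, 0.062, 0.058], 0.68), ([0.599, 0.058, 0.029], 0.44)]
top roller_axis [([0.524, 0.063, 0.06], 0.8), ([0.655, 0.118, 0.021], 0.71), ([0.542, 0.083, 0.011], 0.49)]
top gauge [([0.585, -0.018, 0.052], 0.54), ([0.73, 0.169, 0.102], 0.5)]
top heel_corner [([0.582, -0.02, 0.046], 0.74)]
top cone_a [([0.643, 0.381, 0.103], 0.86), ([0.732, 0.169, 0.104], 0.85), ([0.51, -0.356, 0.1], 0.69)]
top cone_b [([0.643, 0.381, 0.103], 0.86), ([0.732, 0.169, 0.104], 0.85), ([0.51, -0.356, 0.1], 0.69)]
top cone_c [([0.643, 0.381, 0.103], 0.86), ([0.732, 0.169, 0.104], 0.85), ([0.51, -0.356, 0.1], 0.69)]
top mug [([0.672, -0.325, 0.038], 0.55)]
top shuttle [([0.658, 0.117, 0.017], 0.6)]
top scissors [([0.377, -0.273, 0.009], 0.58)]
({'fx': 354.73202121347424, 'fy': 354.73202121347424, 'cx': 255.94875252912698, 'cy': 193.7607348182867, 'rvec': array([ 2.1624218 , -2.14301715,  0.17285935]), 'tvec': array([-0.01358093,  0.59024329,  1.03675108])}, array([[ 0.00788528, -0.99984899,  0.01548638],
   
[... 601 characters left out ...]
 ([0.642, 0.416, 0.086], 0.88), ([0.738, 0.2, 0.083], 0.7)]
side cone_c [([0.506, -0.347, 0.072], 0.95), ([0.642, 0.416, 0.086], 0.88), ([0.738, 0.2, 0.083], 0.7)]
side mug [([0.661, -0.298, 0.059], 0.72)]
side shuttle [([0.361, 0.13, 0.012], 0.62)]
side scissors [([0.373, -0.267, 0.004], 0.48)]
({'fx': 370.4179357069182, 'fy': 370.4179357069182, 'cx': 254.1554104683874, 'cy': 197.63042452626834, 'rvec': array([ 0.47694224, -2.72073224,  1.2277386 ]), 'tvec': array([0.54149841, 0.198828  , 1.11471729])}, array([[-0.94333488, -0.33117524,  0.02102999],
       [-0.23488791,  0.62161256, -0.74727873],
       [ 0.23440771, -0.70987378, -0.66417787]]), array([0.54149841, 0.198828  , 1.11471729]))
```

View pics/top0.png

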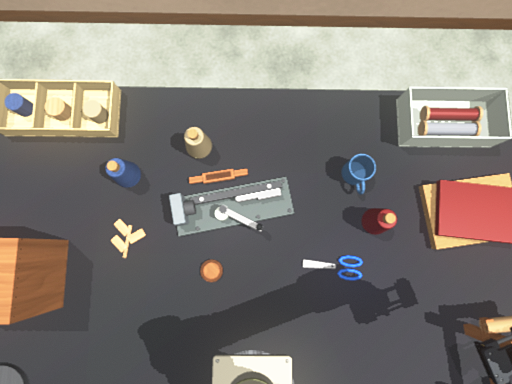

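View pics/side0.png

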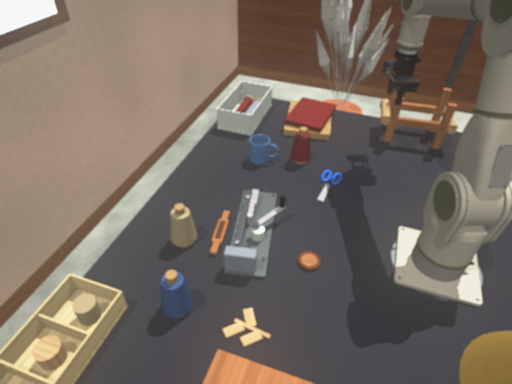

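The top view shows the plate at px (175–293, 180–235), the roller at (221,213), the knob at (260,226) and the gauge at (258,195). The side view agrees. Next I'll go in close with the wrist camera.

```bash
python3 - <<'E'
from h import *
s=ctrl.sense(); print(s["t"],s["tool_rot"],s["width"])
k,R,t=cal("wrist"); print("cam offset world",-R.T@t-s["ee_pos"], R.round(2).tolist())
off=-R.T@t-s["ee_pos"]
try:
    ctrl.move_pose([0.55-off[0],0.05-off[1],0.28],s["tool_rot"])
except Exception as e: print(e)
s=ctrl.sense(); print(s["t"],s["ee_pos"],s["q"])
c=cal("wrist"); img,W=cloud("wrist",c); save(img,"w1.png"); np.save("w1.npy",W); print(c)
m=ctrl.cut_out("fence","wrist"); np.save("w1f.npy",m[0]["region"]) if m else 0
for th in("fence","lever_knob","roller_axis","gauge","heel_corner"):
    print(th,[(np.round(r["position"],3).tolist(),round(r["p"],2)) for r in ctrl.recognise(th,"wrist")[:3]])
E
```

```text
1.3 [3.14154047e+00 5.72523399e-06 3.58783295e-01] 0.9994392442627564
cam offset world [0.07143276 0.0273282  0.16168744] [[0.35, -0.94, 0.0], [-0.9, -0.34, 0.28], [-0.26, -0.1, -0.96]]
3.6583 [0.47870802 0.02171087 0.27989607] [ 0.69780072  0.02967451 -0.84080282  1.70326753  0.02228752  1.4187406
 -1.35970775]
({'fx': 293.05897699042964, 'fy': 293.05897699042964, 'cx': 253.39508664232073, 'cy': 192.37479146910107, 'rvec': array([-2.38197132,  1.65228231,  0.23566891]), 'tvec': array([-0.14708365,  0.38756805,  0.57293381])}, array([[ 3.50326908e-01, -9.36627444e-01,  2.98227134e-04],
       [-8.99194432e-01, -3.36236683e-01,  2.79989761e-01],
       [-2.62145819e-01, -9.83561113e-02, -9.60002940e-01]]), array([-0.14708365,  0.38756805,  0.57293381]))
fence [([0.65, 0.101, 0.018], 0.7), ([0.594, 0.056, 0.032], 0.65)]
lever_knob [([0.524, 0.058, 0.059], 0.93)]
roller_axis [([0.523, 0.059, 0.063], 0.9)]
gauge [([0.592, -0.024, 0.048], 0.87)]
heel_corner [([0.59, -0.02, 0.048], 0.96)]
```

View pics/w1.png

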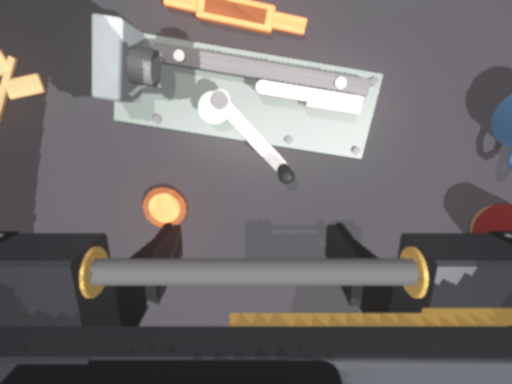

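```bash
python3 - <<'E'
from h import *
W=np.load("w1.npy"); img=cv2.imread("pics/w1.png")
z=W[...,2]; roi=np.zeros(z.shape,bool); roi[20:190,90:400]=1
def rect(m,minA=30):
    n,l,st,_=cv2.connectedComponentsWithStats(m.astype(np.uint8))
    for i in range(1,n):
        if st[i,4]>minA:
            p=W[l==i]; r=cv2.minAreaRect((p[:,:2]*1000).astype(np.float32))
            print(st[i].tolist(),"zmed %.4f"%np.median(p[:,2]),np.round(r[0],1),np.round(r[1],1),round(r[2],2))
for lo,hi in((.006,.018),(.028,.041),(.042,.0505),(.0515,.068),(.075,.09),(.09,.115)):
    print(lo,hi); rect(roi&(z>lo)&(z<hi))
for (u,v) in((220,100),(207,110),(286,172),(250,135),(330,95),(270,88),(140,110),(300,77),(250,67)): print((u,v),W[v,u].round(4))
crop=cv2.resize(img[20:190,90:400],None,fx=2.58,fy=2.58,interpolation=cv2.INTER_CUBIC); cv2.imwrite("pics/w1c.png",crop)
E
```

```text
0.006 0.018
[206, 20, 101, 16, 841] zmed 0.0156 [645.9  81.3] [ 16.5 130.7] 19.59
[114, 33, 269, 126, 13435] zmed 0.0116 [558.8  63.5] [120.2 364.2] 11.62
[153, 186, 21, 4, 49] zmed 0.0094 [390.4 136.9] [ 4.3 29.9] 20.01
0.028 0.041
[136, 28, 5, 19, 72] zmed 0.0350 [577.1 213.4] [20.4  1.9] 14.52
[153, 43, 218, 54, 4039] zmed 0.0336 [597.4  53.4] [ 49.1 282.5] 17.41
[131, 85, 8, 18, 69] zmed 0.0341 [511.5 200.1] [22.8  3.1] 4.37
0.042 0.0505
[133, 26, 4, 20, 48] zmed 0.0462 [576.9 213.2] [20.9  1.7] 14.36
[155, 51, 5, 36, 75] zmed 0.0467 [550.7 177.6] [40.5  1.3] 11.31
[256, 80, 108, 34, 1676] zmed 0.0476 [586.8 -13.3] [ 22.1 137.7] 11.87
[129, 84, 7, 19, 48] zmed 0.0461 [511.9 200.2] [ 4.5 24.4] 88.85
[199, 91, 27, 32, 393] zmed 0.0495 [528.2 100.5] [39.  27.3] 44.69
0.0515 0.068
[124, 22, 33, 80, 826] zmed 0.0623 [547.5 192.3] [87.1 31.6] 11.72
[209, 90, 80, 83, 1492] zmed 0.0597 [518.3  45.2] [132.3  25.4] 61.72
0.075 0.09
[92, 20, 33, 82, 2558] zmed 0.0812 [539.9 222.7] [87.6 34.9] 11.43
0.09 0.115
[278, 167, 17, 17, 214] zmed 0.1019 [489.8 -16.1] [18.9 18.2] 49.45
(220, 100) [0.5435 0.09   0.0652]
(207, 110) [0.5257 0.1036 0.0483]
(286, 172) [ 0.4945 -0.0132  0.102 ]
(250, 135) [0.5162 0.0407 0.0589]
(330, 95) [ 0.5982 -0.0377  0.0476]
(270, 88) [0.579  0.0372 0.0499]
(140, 110) [0.4902 0.1974 0.0113]
(300, 77) [0.6066 0.005  0.0328]
(250, 67) [0.595  0.0702 0.033 ]
```

View pics/w1c.png

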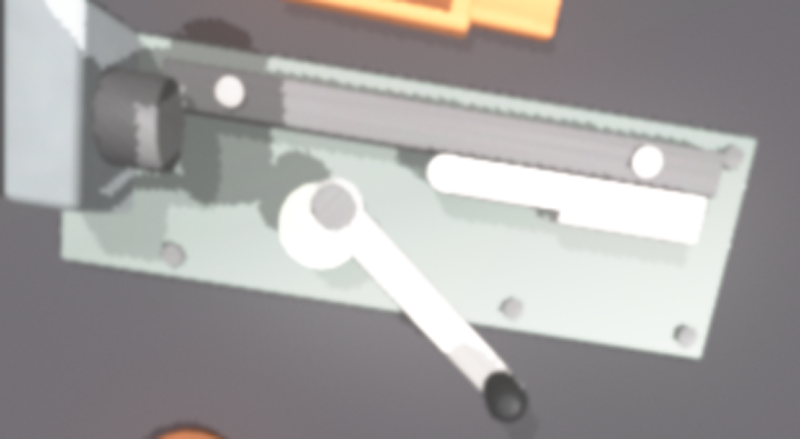

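```bash
cat >> h.py <<'E'
def toG(W,b,yaw):
    c,s=np.cos(yaw),np.sin(yaw); d=(W[...,:2]-np.array(b))*1000
    return np.stack([c*d[...,0]+s*d[...,1],-s*d[...,0]+c*d[...,1],W[...,2]*1000],-1)
def fromG(x,y,b,yaw):
    c,s=np.cos(yaw),np.sin(yaw); return np.array([b[0]+(c*x-s*y)/1000,b[1]+(s*x+c*y)/1000])
E
python3 - <<'E'
from h import *
W=np.load("w1.npy"); W=W.copy(); yaw=np.radians(11.62); b=(.543,.0909)
G=toG(W,b,yaw); x,y,z=np.moveaxis(G,-1,0)
for ylo in range(-185,90,25):
    m=(y>ylo)&(y<ylo+25)&(x>-70)&(x<90)
    f=x[m&(z>30.5)&(z<37)]; p=x[m&(z>9)&(z<14)]; g=x[m&(z>45)&(z<50)&(x>0)]
    q=lambda a:np.percentile(a,[1,4,50,96,99]).round(1).tolist() if len(a)>20 else None
    print(ylo,"fence",q(f),"plate",q(p),"gauge",q(g))
m=(y>-90)&(y<80)&(z>31)&(z<37)&(x>25)&(x<75); a=np.polyfit(y[m],x[m],1); print("fence slope,mean",a,np.degrees(a[0]))
E
```

```text
-185 fence [35.1, 35.7, 45.9, 56.1, 56.8] plate [-48.9, -46.5, -12.5, 67.3, 69.1] gauge [11.3, 12.0, 22.2, 32.2, 32.8]
-160 fence [29.1, 35.6, 45.3, 56.1, 56.7] plate [-49.0, -46.6, -12.9, 67.3, 69.2] gauge [11.3, 12.0, 22.1, 32.0, 32.8]
-135 fence [23.1, 35.7, 45.9, 56.0, 56.9] plate [-49.0, -46.8, -12.7, 67.2, 69.1] gauge [11.2, 11.8, 22.1, 32.2, 32.8]
-110 fence [16.8, 35.4, 45.8, 56.0, 56.6] plate [-48.8, -46.5, -7.7, 66.9, 69.0] gauge [16.9, 17.4, 24.8, 32.1, 32.6]
-85 fence [16.8, 35.5, 45.9, 56.1, 56.9] plate [-48.0, -44.0, -8.0, 67.1, 69.1] gauge [16.9, 17.4, 24.8, 32.1, 32.6]
-60 fence [29.2, 35.5, 45.7, 55.8, 56.6] plate [-35.3, -29.0, 3.3, 67.5, 68.9] gauge [16.9, 17.6, 24.7, 31.8, 32.5]
-35 fence [35.2, 35.8, 45.8, 55.8, 56.6] plate [-49.1, -46.6, 12.4, 67.0, 68.9] gauge None
-10 fence [35.1, 35.7, 45.9, 56.1, 56.7] plate [-49.4, -47.6, 19.3, 67.7, 69.0] gauge None
15 fence [35.1, 35.7, 45.9, 55.9, 56.7] plate [-49.1, -46.6, 11.9, 67.0, 68.7] gauge [0.2, 0.5, 3.2, 7.5, 7.8]
40 fence [35.1, 35.7, 45.5, 56.1, 56.6] plate [-48.6, -45.6, 0.1, 66.1, 68.6] gauge None
65 fence [14.5, 22.5, 46.1, 56.0, 56.7] plate [-48.8, -45.8, 0.2, 66.3, 68.6] gauge [3.0, 5.3, 25.9, 44.2, 45.0]
fence slope,mean [-1.34146179e-03  4.58633383e+01] -0.07686009894404613
```

The close view shows the gauge about 2 mm off the fence, F≈35 mm, q≈-0.905. The target is q≈-0.33. I'll grip the knob lightly and carry it round the arc.

```bash
cat >> h.py <<'E'
yaw=np.radians(11.62); b=(.5432,.0906)
def knob(q): return fromG(-120*np.cos(q),120*np.sin(q),b,yaw)
E
python3 - <<'E'
from h import *
o=[np.pi,0,0.75]
k=knob(-.905); print(k)
ctrl.move_gripper(0.6)
ctrl.move_pose([*k,.13],o)
ctrl.move_linear([*k,.070],v=.1,max_force=15)
ctrl.move_gripper(0.0,grip_force=8)
s=ctrl.sense(); print(s["t"],s["ee_pos"],s["width"],s["force"])
for q in np.linspace(-.905,-.33,6)[1:]:
    r=ctrl.move_linear([*knob(q),.070],v=.05,max_force=25)
    s=ctrl.sense(); print(round(q,2),r,s["t"],s["ee_pos"].round(4),s["force"].round(1))
    if r: break
ctrl.move_gripper(0.6)
s=ctrl.sense(); print(s["ee_pos"],s["force"].round(1))
ctrl.move_linear([*s["ee_pos"][:2],.13])
ctrl.move_pose([.479,.022,.28],[np.pi,0,.359])
c=cal("wrist"); img,W=cloud("wrist",c); save(img,"w2.png"); np.save("w2.npy",W); print(ctrl.sense()["t"])
G=toG(W,b,yaw); x,y,z=np.moveaxis(G,-1,0)
m=(z>92)&(z<115)&(np.hypot(x,y)<150)&(np.hypot(x,y)>90)&(x<0); kx,ky=x[m].mean(),y[m].mean(); print("knob",kx,ky,np.hypot(kx,ky),"q",np.arctan2(ky,-kx))
m=(z>47.5)&(z<51)&(np.hypot(x,y)<36); print("roller",m.sum(),x[m].min(),x[m].max(),y[m].min(),y[m].max())
(cx,cy),r=cv2.minEnclosingCircle(np.stack([x[m],y[m]],1).astype(np.float32)); print(cx,cy,r)
m=(z>62)&(np.hypot(x,y)<14); print("bolt",x[m].mean(),y[m].mean(),m.sum())
m=(y>-40)&(y<60)&(z>30.5)&(z<37)&(x>25)&(x<75); print("fence",np.percentile(x[m],[0,1,4,50,96,99,100]))
m=(y>-200)&(y<-110)&(z>9)&(z<14)&(x>-70)&(x<90); print("plate",np.percentile(x[m],[0,1,99,100]))
E
```

```text
[ 0.48960506 -0.01676658]
6.9583 [ 0.4895833  -0.01669928  0.07006346] 0.21666102531648812 [-0.75594463  0.51108495  2.09752288]
-0.79 False 7.3833 [ 0.4772 -0.0106  0.07  ] [-3.7 -3.6  3.8]
-0.68 False 7.8083 [ 0.466  -0.0024  0.0699] [-3.6 -4.4  4.4]
-0.56 False 8.2333 [0.456  0.0074 0.0699] [-3.1 -4.5  2.8]
-0.45 False 8.6583 [0.4473 0.0184 0.0699] [-2.2 -1.4  2. ]
-0.33 False 9.0833 [0.4397 0.0299 0.0699] [-2.2 -0.9  1.1]
[0.43981737 0.02963194 0.06999478] [ 0.2  0.1 -0.4]
11.2
knob -111.7538776892943 -38.292041246817426 118.13217005304574 q -0.3301085858182037
roller 429 -23.280641968851977 15.41294272293737 -10.77162903373508 32.04368281516861
-2.8204963207244873 9.832200050354004 22.22669219970703
bolt -0.19563160146607633 0.5150020168946927 276
fence [34.74391046 34.9582974  35.53954602 45.75091787 55.84380549 56.49248824
 56.97289833]
plate [-50.11708279 -49.08985567  68.99898686  69.85712129]
```

The check gives q=-0.330 and roller edge to fence about 19 mm. Next I'll seat the gauge against the fence with a light nudge, then push it from behind.

```bash
cat >> h.py <<'E'
def g(x,y,z): return [*fromG(x,y,b,yaw),z]
E
python3 - <<'E'
from h import *
o=[np.pi,0,yaw]
def st(l,r=None):
    s=ctrl.sense(); p=toG(s["ee_pos"],b,yaw); f=s["force"]; c,n=np.cos(yaw),np.sin(yaw)
    print(l,r,round(s["t"],2),p.round(1),"f_g",(c*f[0]+n*f[1]).round(1),(-n*f[0]+c*f[1]).round(1),f[2].round(1))
    return p
ctrl.move_gripper(0.0,grip_force=15)
ctrl.move_pose(g(-8,-120,.11),o)
ctrl.move_linear(g(-8,-120,.024),v=.12,max_force=10)
st("down")
r=ctrl.move_linear(g(12,-120,.024),v=.025,max_force=5); p=st("nudge",r)
ctrl.move_linear(g(p[0]-12,-120,.024),v=.1)
ctrl.move_linear(g(p[0]-12,-120,.075),v=.2)
ctrl.move_linear(g(21,-212,.075),v=.25)
ctrl.move_linear(g(21,-212,.024),v=.12,max_force=10); st("behind")
r=ctrl.move_linear(g(22.5,-100,.024),v=.05,max_force=8); st("push1",r)
c=cal("wrist"); img,W=cloud("wrist",c); save(img,"w3.png"); np.save("w3.npy",W)
E
```

```text
down None 13.95 [  -7.4 -120.    24.8] f_g 1.3 -0.9 0.5
nudge True 14.47 [   2.1 -120.    23.6] f_g 0.0 -0.4 -0.2
behind None 16.26 [  21.2 -211.5   24.3] f_g -0.2 -0.3 1.3
push1 True 18.02 [  21.2 -112.1   23.6] f_g 0.7 -0.0 0.3
```

View pics/w3.png

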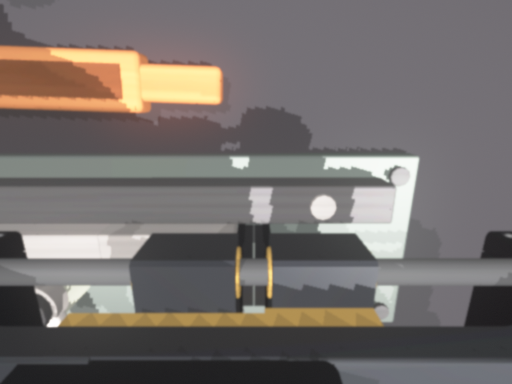

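The view is blocked by the gripper, but the gauge is ahead of the fingers (left, around px 70,240). The push stopped about 30 mm short of where I expected, so I'll look from above.

```bash
cat >> h.py <<'E'
def look(name):
    c=cal("wrist"); img,W=cloud("wrist",c); save(img,name+".png"); np.save(name+".npy",W)
    G=toG(W,b,yaw); x,y,z=np.moveaxis(G,-1,0)
    def q(l,m,a,pc=(0,1,50,99,100)): print(l,m.sum(),np.percentile(a[m],pc).round(1) if m.sum()>10 else None)
    gm=(z>44)&(z<52)&(x>5)&(x<50)&(y<-5)&(y>-190)
    q("gauge x",gm,x); q("gauge y",gm,y)
    r=cv2.minAreaRect(G[gm][:,:2].astype(np.float32)); print(r)
    m=(z>92)&(z<115)&(np.hypot(x,y)<150)&(np.hypot(x,y)>90)&(x<0); kx,ky=x[m].mean(),y[m].mean(); print("q",np.arctan2(ky,-kx),m.sum())
    rm=(z>44)&(z<51)&(np.hypot(x+3.9,y-11.4)<21); q("roller x",rm,x)
    fm=(y>-40)&(y<60)&(z>30.5)&(z<37)&(x>25)&(x<75); q("fence x",fm,x)
    # crop around roller
    u,v=np.array(proj("wrist",g(15,-20,.04))).astype(int); k,R,t=c
    u0,v0=max(0,u-100),max(0,v-75); save(cv2.resize(img[v0:v0+150,u0:u0+200],None,fx=4,fy=4,interpolation=cv2.INTER_CUBIC),name+"c.png")
    return G
E
python3 - <<'E'
from h import *
s=ctrl.sense(); p=toG(s["ee_pos"],b,yaw)
ctrl.move_linear(g(p[0],p[1]-6,.024),v=.1)
ctrl.move_linear(g(p[0],p[1]-6,.09),v=.25)
ctrl.move_pose(g(-70,-30,.22),[np.pi,0,yaw])
look("w4"); print(ctrl.sense()["t"])
E
```

```text
gauge x 1821 [ 8.1 13.3 24.6 34.7 34.9]
gauge y 1821 [-101.4 -100.1  -56.6   -6.2   -5.1]
((22.402666091918945, -53.40216064453125), (26.616437911987305, 96.31956481933594), 1.2161099910736084)
q -0.33604829085839766 104
roller x 579 [-23.9 -22.8  -5.5  14.4  15.5]
fence x 1830 [34.8 35.  46.2 56.4 56.5]
19.55
```

View pics/w4c.png

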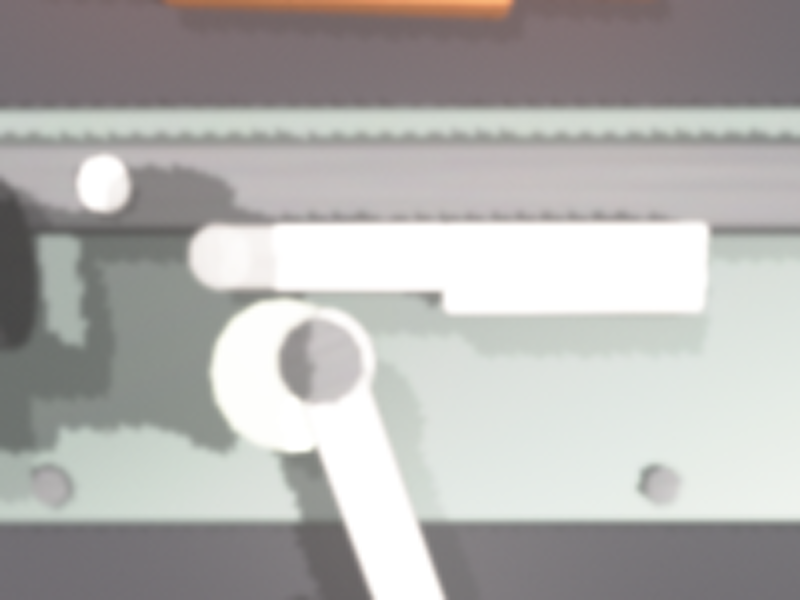

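The gauge lies flat on the fence, the blade is already in the gap with clearance, and q is unchanged. The stop was only drag, with rear at y=-101. I'll keep pushing to the expected contact, finger y≈-81.

```bash
python3 - <<'E'
from h import *
def st(l,r=None):
    s=ctrl.sense(); p=toG(s["ee_pos"],b,yaw); f=s["force"]; c,n=np.cos(yaw),np.sin(yaw)
    print(l,r,round(s["t"],2),p.round(1),"f_g",(c*f[0]+n*f[1]).round(1),(-n*f[0]+c*f[1]).round(1),f[2].round(1))
    return p
ctrl.move_pose(g(22,-122,.09),[np.pi,0,yaw])
ctrl.move_linear(g(22,-122,.024),v=.12,max_force=10); st("behind")
for i in range(4):
    r=ctrl.move_linear(g(22.5,-85,.024),v=.03,max_force=12); p=st("push",r)
    if not r: break
for i in range(3):
    r=ctrl.move_linear(g(22.5,-74,.024),v=.01,max_force=9); p=st("creep",r)
    if p[1]>-82.5: break
ctrl.move_linear(g(p[0],p[1]-8,.024),v=.08)
ctrl.move_linear(g(p[0],p[1]-8,.09),v=.25)
ctrl.move_pose(g(-70,-30,.22),[np.pi,0,yaw])
G=look("w5"); print(ctrl.sense()["t"])
E
```

```text
behind None 21.02 [  22.5 -121.9   24.8] f_g 0.3 -0.0 0.3
push False 22.4 [ 22.3 -85.1  24. ] f_g -2.6 -4.7 2.6
creep False 23.65 [ 22.3 -76.5  24. ] f_g -2.7 -10.7 3.7
gauge x 1252 [ 5.1 13.3 24.1 34.8 34.8]
gauge y 1252 [-66.5 -65.9 -35.8  -5.9  -5.5]
((20.023399353027344, -35.945648193359375), (29.710664749145508, 61.022727966308594), 0.2579992711544037)
q -0.33728211756815124 103
roller x 573 [-23.9 -22.8  -5.4  14.4  15.4]
fence x 1774 [36.7 36.8 47.  56.4 56.6]
25.1083
```

View pics/w5c.png

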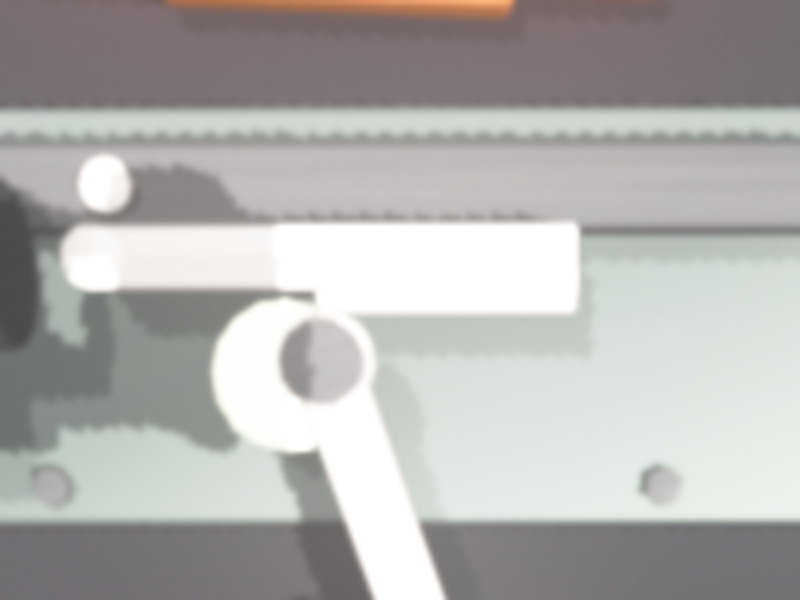

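The heel seems to be at the roller (step at crop px 315, roller right next to it), and force rose to 10.7 N at the end. I'll measure the contact distance and the gap from the point cloud, adding a straight-down camera view.

```bash
cat > m.py <<'E'
from h import *
from scipy.optimize import least_squares
def meas(W):
    G=toG(W,b,yaw); x,y,z=np.moveaxis(G,-1,0)
    gm=(z>46.0)&(z<49.2)&(x>10)&(x<50)&(y<100)&(y>-190)&(x>15.9-0*(y)) | ((z>46)&(z<49.2)&(x>11)&(x<37)&(y<-3)&(y>-190))
    e=lambda a:np.percentile(a,[0,.5,99.5,100]).round(1)
    h=gm&(y<-5); bl=gm&(y>15)&(x>16.5)
    print("heel x",e(x[h]),"y",e(y[h]), "z",np.median(z[h]).round(1)); 
    if bl.sum()>10: print("blade x",e(x[bl]),"y",e(y[bl]),"z",np.median(z[bl]).round(1))
    rm=(z>46.5)&(z<51)&(np.hypot(x+3.9,y-11.6)<21.5)&(x<16.5)
    n,l,s,_=cv2.connectedComponentsWithStats(rm.astype(np.uint8)); l=l==1+np.argmax(s[1:,4])
    P=np.stack([x[l],y[l]],1); hull=cv2.convexHull(P.astype(np.float32))[:,0]
    r=least_squares(lambda p:np.hypot(hull[:,0]-p[0],hull[:,1]-p[1])-19.6,[-4,11.6],loss="soft_l1",f_scale=.4).x
    print("roller centre",r.round(2),"x",e(P[:,0]),"y",e(P[:,1]),"z",np.median(z[l]).round(1))
    m=(z>62)&(z<80)&(np.hypot(x,y)<14); print("bolt",x[m].min(),x[m].max(),y[m].min(),y[m].max())
E
python3 - <<'E'
from m import *
meas(np.load("w5.npy"))
k,R,t=cal("wrist"); s=ctrl.sense(); off=toG(-R.T@t-s["ee_pos"]+np.array([*b,0]),b,yaw); print("off",off)
print("opt",R[2])
# camera looking straight down: tilt tool about guide y
from scipy.spatial.transform import Rotation as Ro
R0=Ro.from_euler("xyz",[np.pi,0,yaw]).as_matrix(); th=np.arctan2(.28,.96)
ax=np.array([-np.sin(yaw),np.cos(yaw),0])
for sg in(1,-1):
    D=Ro.from_rotvec(sg*th*ax).as_matrix()
    if (D@R[2])[2]<-.999: break
    
cp=np.array(g(8,0,.36)); tcp=cp-D@(-R.T@t-s["ee_pos"]); e=Ro.from_matrix(D@Ro.from_euler("xyz",s["tool_rot"]).as_matrix()).as_euler("xyz"); print(tcp,e)
try:
    ctrl.move_pose(tcp,e); c=cal("wrist"); print(c[1][2]); img,W=cloud("wrist",c); np.save("w6.npy",W); save(img,"w6.png"); meas(W)
    save(cv2.resize(img[60:260,100:400],None,fx=2.6,fy=2.6,interpolation=cv2.INTER_CUBIC),"w6c.png")
except ctrl.MotionError as x: print(x)
print(ctrl.sense()["t"])
E
```

```text
heel x [13.3 13.3 34.8 34.8] y [-66.3 -66.   -5.7  -5.5] z 47.5
blade x [16.5 19.5 41.4 45.6] y [15.2 15.3 84.2 84.4] z 47.5
roller centre [-3.97 11.97] x [-23.9 -22.9  15.4  15.5] y [-1.2  1.9 31.1 32.2] z 49.5
bolt -11.07218332918803 10.082004454811916 -9.770294133684997 11.222412599100807
off [ 76.65605107   0.19210315 161.53991071]
opt [-0.2756089  -0.05594559 -0.95964047]
[0.52329731 0.0863112  0.18345799] [-3.14026997 -0.28229201  0.20132559]
[-4.85774667e-03  7.10437401e-04 -9.99987949e-01]
heel x [13.1 13.1 34.5 34.5] y [-66.2 -66.1  -5.3  -5.3] z 47.5
blade x [17.5 19.6 41.1 45.2] y [15.9 15.9 84.1 84.3] z 47.5
roller centre [-4.04 12.06] x [-24.  -22.9  15.3  15.3] y [-1.1  2.1 30.8 31.8] z 49.5
bolt -11.30336887411948 10.863034039412208 -10.132764457096863 12.045092117365172
25.6333
```

View pics/w6c.png

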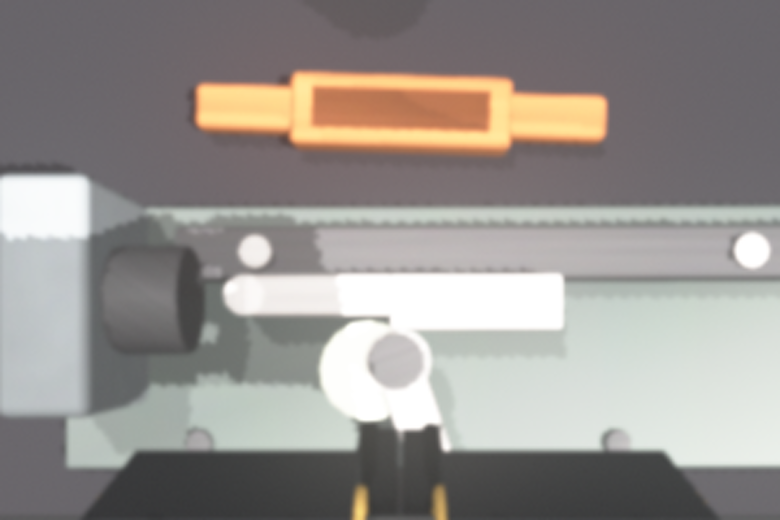

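```bash
python3 - <<'E'
from h import *
for n in("w5","w6"):
    x,y,z=np.moveaxis(toG(np.load(n+".npy"),b,yaw),-1,0)
    for lo,hi in((13,14.2),(14.2,15.5),(15.5,17),(17.5,19),(22,30)):
        m=(x>lo)&(x<hi)&(z>45.5)&(z<48.6)&(y>-80)&(y<82); m2=m&(y<20)
        print(n,lo,"y",np.sort(y[m])[[0,-1]].round(1) if m.any() else 0, np.sort(y[m2])[-4:].round(1))
    m=(z>46)&(z<51)&(x<-6)&(x>-26)&(y>-10)&(y<40)
    print("roller rim x<-6 : y max",y[m].max())
E
```

```text
w5 13 y [-65.1   4.1] [1.1 2.1 3.  4.1]
w5 14.2 y [-66.2  19.2] [10.5 13.8 13.8 19.2]
w5 15.5 y [-66.1   3.2] [-0.1  0.9  2.   3.2]
w5 17.5 y [-66.3   3. ] [0.8 2.  2.9 3. ]
w5 22 y [-66.   71.3] [19.8 19.9 19.9 20. ]
roller rim x<-6 : y max 31.10986371575901
w6 13 y [-66.2  20.2] [ 2.1  3.2  7.4 18. ]
w6 14.2 y [-66.    5.3] [2.1 3.2 3.2 5.3]
w6 15.5 y [-65.9   3.2] [-0.   1.   2.1  3.2]
w6 17.5 y [-66.    3.2] [-1.1 -0.   2.1  3.2]
w6 22 y [-66.1  71.4] [19.1 19.1 19.1 19.2]
roller rim x<-6 : y max 30.78601419898615
```

```bash
python3 - <<'E'
from h import *
s=ctrl.sense(); ctrl.move_linear([*s["ee_pos"][:2],.25],v=.2); 
img,W=cloud("top")
for th in("cone_a","mug","shuttle","scissors"): print(th,[np.round(r["position"],3).tolist() for r in ctrl.recognise(th,"top")[:3]])
print(ctrl.sense()["t"]); ctrl.sign_off()
E
```

```text
cone_a [[0.642, 0.376, 0.102], [0.73, 0.171, 0.102], [0.51, -0.357, 0.101]]
mug [[0.669, -0.323, 0.039], [0.462, 0.397, 0.006]]
shuttle [[0.654, 0.116, 0.018]]
scissors [[0.376, -0.275, 0.006]]
26.3667
the job is handed in; nothing more can be done
```

The job is handed in at 26.4 s: the roller gap is set to about 19 mm, and the gauge lies along the fence with its blade through the gap and its heel against the roller.

- **Lever:** I gripped the knob lightly and carried it from q ≈ -0.905 to about -0.33. After the heel came up it still read -0.337.
- **Gap:** The camera measurements put it at 18.9–19.4 mm, against the 19 mm midway between 16 and 22.
- **Gauge:** I nudged it against the fence and pushed it from behind. The first push stopped about 35 mm short at the 8 N force limit, so I backed off and pushed again. The force rose from 4.7 to 10.7 N as the heel met the roller. The gauge's face then measured flush with the fence.
- **Other things:** The cones, mug, shuttle and scissors all read within 5 mm of their first positions, which is about the accuracy of the readings. I did not re-measure the wooden disc or the leaf; the arm was not working near the disc, and I never located the leaf.
- **Disagreement:** The heel corner measured about 19 mm from the roller's axis, where 20 mm is nominal. I put most of this down to measurement error. Taken at face value, the heel's position along the fence would mean a gap nearer 20 mm, still between blade and heel.

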